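# Index the prosthetic socket and scan its label

## Task

Turn the indexing turntable (its lever has an orange knob) until the lever sits on the green mark, without touching the prosthetic socket. Then pick up the hand scanner, aim its red window squarely at the middle of the barcode label on the socket from about 10 cm away and hold it steady there for a good second. Lay the scanner, underside down, back on the middle of its black mat without dropping it, and leave the lever on the mark and the mug, calculator and black cover where they are.

Things in the scene. Friction and masses are not known exactly. Their poses are not given: they have to be found in the camera images.
- turntable (a joint): Angle of the turntable about its upright axis, rad, positive counter-clockwise from above; 0 = lever centred on the green mark; starts at -1.1 to -0.5, so it must turn counter-clockwise. Limits -1.7 and 0.7. Stiff: it stays where it is left; about 2 N at the knob moves it. The mark spans about 0.13 rad either side of 0.
- turntable_base: White round base of the turntable, radius 125 mm, 12 mm high, fixed to the desk at a different place and yaw each time; origin on the axis at z = 0. The green mark, 26 mm wide, lies on its top towards its -x, 93 to 124 mm from the axis, among thin black ticks. The grey turning disc on it has radius 90 mm, top at z = 27 mm.
- lever_knob (a point): Centre of the top face of the orange upright round lever knob: 22 mm diameter, top at z = 87 mm, free for 60 mm below its top. It stands 150 mm from the turntable axis at the end of a flat steel lever 12 mm wide (lever top at z = 27 mm), straight across the axis from the label. Turns with the turntable.
- socket: Cream hollow prosthetic socket fixed on the turntable disc, flaring upward (radius 30 mm at its foot to 50 mm at its rim), 155 mm tall (rim at z = 182 mm). Origin on the turntable axis at z = 27 mm; z is up, x points horizontally from the axis to the label (the lever points along -x). Turns with the turntable. Must not be touched, its label plate included.
- label (a point): Centre of the white barcode label, 50 mm wide, 40 mm high, on an upright green-edged plate 60 x 50 mm that stands off the socket; 59.5 mm from the axis, at z = 122 mm. Axes as socket: x is the label's outward normal (horizontal), z up.
- scanner: Loose hand scanner, grey bar-shaped body lying on the black mat, 0.25 kg: 132 mm long (x from -67 to 65 mm), body 34 mm wide (y) and 38 mm high from x = -67 to 45 mm, then a black head 46 mm wide and 40 mm high up to x = 65 mm. Origin in the centre of its underside, near its centre of mass; x points forward to the red window, z up. Grip it across y around the origin.
- scanner_window (a point): Centre of the red window on the scanner's front face: x = 65 mm, z = 20 mm in the scanner's frame. Axes as the scanner's; it looks along +x.
- mat: Fixed black rubber mat, 210 (x) by 110 (y) by 4 mm thick; origin in the centre of its underside, on the desk (z = 0), so its top is at z = 4 mm.
- mug: Blue mug, bystander: radius 38 mm plus a handle towards its y, 85 mm high; origin in the centre of its underside.
- calculator: Teal calculator lying flat, bystander: 140 (x) by 80 (y) by 16 mm; origin in the centre of its underside.
- cover: Black tapered prosthesis cover standing up, bystander: radius up to 42 mm, 75 mm high; origin in the centre of its underside.
Mind the look-alikes: they are no part of the job. Several things have the shape of the scanner; the one meant has the colours described above.

How it is judged:
By the outcome, as a careful person would: the job done as asked, in the order asked, and still so for the second after the job is handed in, with the robot touching nothing.
It also fails if it takes over 58 s, if anything falls off the work surface, if the arm or the gripper's body presses on something with over 40 N, if the wrist force passes 120 N, or if a joint passes its speed limit or range.

## Robot

A 7-joint arm with a two-finger parallel gripper is mounted at the origin on the work surface. World frame = base frame: x ahead of the robot, y to its left, z up, the work surface at z = 0. Lengths are in m, angles in rad, forces in N, time in s.
With the tool pointing down it reaches from about 0.4 to 0.85 m from the base axis. Payload 10.4 kg.
Tool frame: the origin (TCP) lies on the front face of the gripper's body, between the roots of the fingers; the fingertips stand 73 mm ahead of it and the grasp point (between the pads) lies 54 mm ahead of it; z points along the fingers, y is the line along which they close (so a half turn about z gives the same grasp; the last joint's range is limited). The gripper opens to 85 mm and grips with 20 to 120 N. Pads are 22 mm wide; open, the fingers measure 114 mm over their backs; the gripper's body (76 mm by 85 mm) begins 54 mm behind the grasp point. The pads swing forward as they close: fully open they stand 13 mm farther back than shut.
Start: joints at [1.287, 0.332, -0.065, 1.46, 0.022, 1.35, -0.088], TCP at [0.161, -0.604, 0.304] pointing down, gripper open.
Joint ranges: [-2.6, 2.6], [-0.5, 2.12], [-1.47, 1.34], [0.16, 2.42], [-1.27, 4.41], [0.06, 2.06], [-2.6, 2.6]. Speed limits (rad/s): [2.22, 2.22, 2.79, 2.79, 3.14, 3.14, 3.14].

## Interface

Orientations are given as a unit quaternion [x, y, z, w].
In Python, from workcell import manip gives the robot as it stands.
- The arm moves only by the shell command python3 -m jog 'ROWS' [FORCE]. ROWS is JSON, a list of rows, each an object with "grip": the gripper command: -1 is fully open, 1 is shut, values between are in proportion; "slide": the shift along the tool's x, y, z in cm, a list of three; "yaw": the turn about the tool's z in rad. A call has 1 to 8 rows; each row shifts and turns the commanded pose from where the row before left it, along the tool's axes as they then stand; what a row does not reach is not made up. A row lasts 1/10 s, in which the tool goes at most 50 mm and 8.59 degrees, less where a joint would pass 70% of its speed; a pose out of reach is approached as far as the arm can. A call with a gripper value outside its range is refused whole. The fingers move at their own pace and stop on an object; FORCE is the grip in N (left out, the last holds). Time passes only in rows, so rows that do not move let the fingers close. It gives the time, the measured TCP pose, the force, the opening and the grip force at its end, in the units of the state.
- manip.get_obs(): the state, without advancing time (a new reading comes with each control period).
- manip.camera(name): name is "scene" or "side" or "wrist"; returns the picture (480x640x3 uint8, blue, green, red); there is no depth.
- manip.calibration(name): a dict with "vfov" (degrees; the focal length in pixels is half the picture's height over the tangent of half this angle, whatever the lens; pixels are square), "cx", "cy" (the principal point, pixels), "camera_from_world" (4x4, takes a point from world to camera coordinates). Camera axes: x right, y down, z forward; pixel columns grow to the right and rows downward; lengths in m; the calibration is good to about 2 mm. A picture is of the moment at which its call begins: read the wrist's pose just before it. calibration takes no time and is no camera call; for the wrist camera it gives the pose at the moment of the call.
- manip.hand_in(): hands the job in; it is judged then, once.
Trained networks look in the newest picture that a camera, given by its name, has taken for a name from the list of things; names that differ only in an ending like _2 or _b are one class to them, and where a whole thing is asked for, a point or a joint stands for the part that bears it (a point fixed in the world has none). Each returns a list of dicts, best first, with "conf" (0 to 1); they miss things now and then, are a little off and sometimes report something else, mostly with a low value. They report only what shows in the picture. A call takes as long as a camera call. They do not tell look-alikes from the thing itself.
- manip.masks_of(thing, camera): "region" (480x640 bool, what is visible of it) and "centre" ([column, row] in pixels, amid what is visible of it).
The state is a dict: "clock": time; "joint_pos": joint angles; "joint_velocities": joint speeds; "tau": joint torques, N m; "position": TCP position; "ee_rot": TCP orientation; "ft_force": force on the tool from outside, world axes, zero at the start; "torque": the same for the moment, N m; "grip_width": opening from 0.0 (shut) to 1.0 (fully open); "grasp_force": force on a finger pad.
Only numpy, scipy, OpenCV 4.12 (cv2) and the standard library are available. Lean on these libraries where they do the work, as an engineer would, in place of code of your own. Each camera call takes 0.05 s, during which the arm holds its last target. There are 200 camera calls.

## Working session

There is one attempt and no reset: what is moved stays moved. The work goes in short steps, Python scripts to look and compute and a shell command to move; the robot and the scene stay as the last step left them, time stands still between calls to the robot, and variables do not carry over. Pictures are saved under pics/ and viewed, at most 10 in all, crops included, and the job is handed in when it is done.

```bash
mkdir -p pics
python3 - <<'E'
from workcell import manip
import cv2,numpy as np
o=manip.get_obs();print(o['clock'],o['position'],o['ee_rot'])
ims=[]
for c in ['scene','side']:
    im=manip.camera(c);cv2.imwrite(f'pics/{c}0.png',im)
    k=manip.calibration(c);print(c,k['vfov'],k['cx'],k['cy'],np.round(np.linalg.inv(k['camera_from_world']),3).tolist())
    for t in ['scanner','lever_knob','mat','label','turntable_base','mug','calculator','cover','socket']:
        for r in manip.masks_of(t,c)[:4]: print(t,round(r['conf'],2),np.round(r['centre']),r['region'].sum())
print(manip.get_obs()['clock'])
E
```

```text
0.0 [ 0.16110109 -0.60359917  0.30311781] [ 9.91504209e-01  1.30072625e-01 -1.43104889e-04 -7.03344693e-04]
scene 42.40638354737479 326.93789614526514 247.89826472291105 [[0.85, 0.349, -0.395, 1.227], [0.527, -0.551, 0.647, -1.093], [0.008, -0.758, -0.652, 1.14], [0.0, 0.0, 0.0, 1.0]]
scanner 0.87 [273. 306.] 1035
scanner 0.83 [193. 344.] 1146
lever_knob 0.75 [327. 207.] 3509
lever_knob 0.38 [322. 190.] 1739
mat 0.9 [280. 322.] 1833
label 0.84 [323. 192.] 1871
label 0.51 [324. 208.] 3482
turntable_base 0.87 [322. 214.] 5010
mug 0.87 [427. 235.] 994
calculator 0.79 [386. 289.] 1272
cover 0.65 [346. 331.] 815
socket 0.59 [320. 189.] 1885
side 42.99120040989184 318.4076212605825 249.48936001574762 [[-0.544, -0.619, 0.566, -0.1], [-0.839, 0.408, -0.36, 0.387], [-0.008, -0.671, -0.742, 0.984], [0.0, 0.0, 0.0, 1.0]]
scanner 0.95 [402. 236.] 1329
scanner 0.87 [499. 226.] 1319
scanner 0.15 [266. 316.] 4482
lever_knob 0.55 [266. 344.] 9432
mat 0.78 [391. 254.] 2352
mat 0.19 [269. 235.] 1872
label 0.8 [267. 316.] 4507
turntable_base 0.8 [269. 358.] 14179
mug 0.76 [168. 258.] 1957
calculator 0.77 [271. 236.] 1820
calculator 0.54 [270. 319.] 4549
cover 0.57 [341. 197.] 927
socket 0.75 [268. 317.] 4495
socket 0.33 [393. 252.] 2419
1.0
```

View pics/scene0.png

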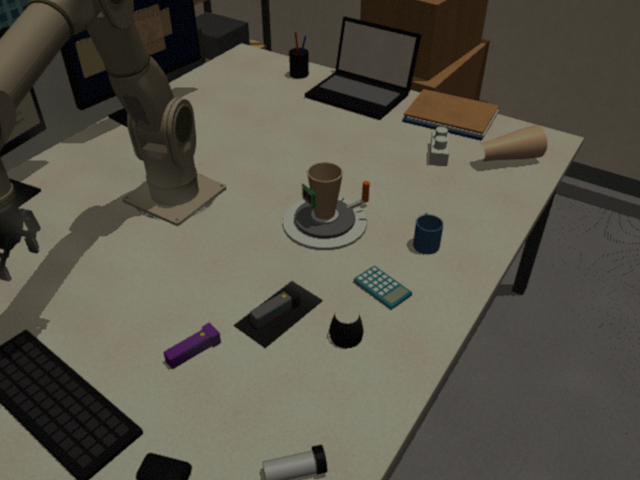

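View pics/side0.png

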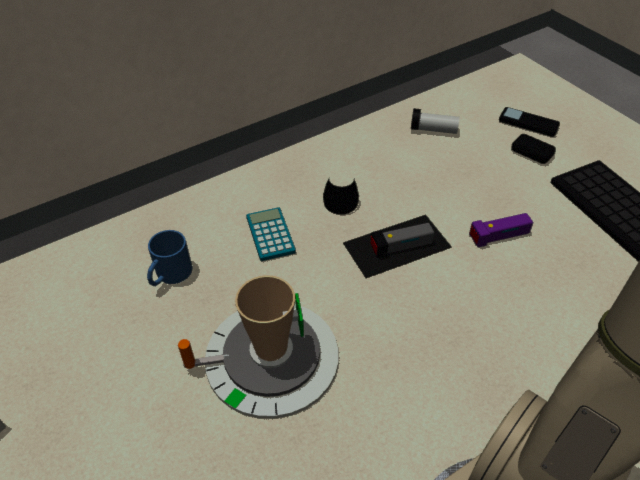

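Side view: the orange knob is at (186,345), the green mark at (236,398) and the label plate at (300,315), facing away from the knob. Candidates with the scanner's shape: grey and black on the mat (402,236), purple (500,228), white (435,122). The grey one on the mat with the red window at (377,243) fits the description.

```bash
cat > h.py <<'E'
import numpy as np,cv2
from workcell import manip
from scipy.spatial.transform import Rotation as R
def ray(k,p,z):
    f=240/np.tan(np.radians(k['vfov']/2));T=np.linalg.inv(k['camera_from_world'])
    p=np.atleast_2d(np.asarray(p,float))
    d=np.c_[(p[:,0]-k['cx'])/f,(p[:,1]-k['cy'])/f,np.ones(len(p))]@T[:3,:3].T
    return T[:3,3]+d*((z-T[2,3])/d[:,2])[:,None]
def px(k,P):
    f=240/np.tan(np.radians(k['vfov']/2));c=np.c_[np.atleast_2d(P),np.ones(len(np.atleast_2d(P)))]@k['camera_from_world'].T
    return np.c_[k['cx']+f*c[:,0]/c[:,2],k['cy']+f*c[:,1]/c[:,2]]
E
python3 - <<'E'
from h import *
for c,rx in [('side',slice(None)),('scene',slice(None))]:
    im=cv2.imread(f'pics/{c}0.png');k=manip.calibration(c)
    hsv=cv2.cvtColor(im,cv2.COLOR_BGR2HSV);H,S,V=cv2.split(hsv)
    manip.camera(c)
    b=manip.masks_of('turntable_base',c)[0]['region'].astype(np.uint8)
    cnt=max(cv2.findContours(b,0,1)[0],key=cv2.contourArea)[:,0]
    P=ray(k,cnt,.012)
    # robust circle fit r=.125
    from scipy.optimize import least_squares
    s=least_squares(lambda q:np.hypot(P[:,0]-q[0],P[:,1]-q[1])-.125,P.mean(0)[:2],loss='soft_l1',f_scale=.003)
    print(c,'axis',s.x,'res',np.median(abs(s.fun)))
    m=((H<14)&(S>190)&(V>90)).astype(np.uint8)
    n,l,st,ce=cv2.connectedComponentsWithStats(m)
    for i in range(1,n):
        if st[i,4]>25:
            ys,xs=np.where(l==i);print('orange',st[i],ce[i],'top',ray(k,[ce[i][0]+0,st[i][1]+ (4 if c=="side" else 3)],.087))
    m=((H>50)&(H<75)&(S>180)&(V>60)).astype(np.uint8)
    n,l,st,ce=cv2.connectedComponentsWithStats(m)
    for i in range(1,n):
        if st[i,4]>25:print('green',st[i],ce[i],ray(k,ce[i],.012))
    for t in ['scanner','mug','calculator','cover']:
        r=manip.masks_of(t,c)
        for q in r[:2]: print(t,q['conf'],ray(k,q['centre'],.02))
    r=manip.masks_of('mat',c)[0]['region'].astype(np.uint8)
    q=cv2.minAreaRect(ray(k,max(cv2.findContours(r,0,1)[0],key=cv2.contourArea)[:,0],.004)[:,:2].astype(np.float32));print('mat',q)
im=cv2.imread('pics/side0.png');cv2.imwrite('pics/crop.png',cv2.resize(im[170:430,150:550],None,fx=2,fy=2,interpolation=2))
E
```

```text
side axis [0.47079785 0.13243576] res 0.004163703855953965
orange [178 339  12  10  69] [183.72463768 343.28985507] top [[0.52855185 0.26757713 0.087     ]]
green [296 294   7  27  64] [298.625    307.390625] [[0.53288437 0.03189505 0.012     ]]
green [225 389  21  19 214] [234.75233645 397.77102804] [[0.42635737 0.23024074 0.012     ]]
scanner 0.88 [[ 0.5661985  -0.25765366  0.02      ]]
scanner 0.79 [[ 0.46562832 -0.44295146  0.02      ]]
mug 0.89 [[0.78750478 0.20007633 0.02      ]]
calculator 0.89 [[ 0.72398132 -0.01788625  0.02      ]]
cover 0.77 [[ 0.74884583 -0.21771688  0.02      ]]
mat ((0.5656782388687134, -0.23854564130306244), (0.2115630954504013, 0.11286872625350952), 81.23892211914062)
scene axis [0.45580728 0.161316  ] res 0.034343953959185436
scanner 0.9 [[ 0.4617371  -0.44732936  0.02      ]]
scanner 0.76 [[ 0.55041839 -0.2421273   0.02      ]]
mug 0.72 [[0.76081887 0.24085097 0.02      ]]
calculator 0.76 [[ 0.75612061 -0.03221305  0.02      ]]
calculator 0.28 [[0.45940896 0.13169266 0.02      ]]
cover 0.88 [[ 0.75211254 -0.22594581  0.02      ]]
cover 0.7 [[ 0.5537926  -0.24040754  0.02      ]]
mat ((0.5656033754348755, -0.23997607827186584), (0.21267612278461456, 0.1125066727399826), 81.46297454833984)
```

View pics/crop.png

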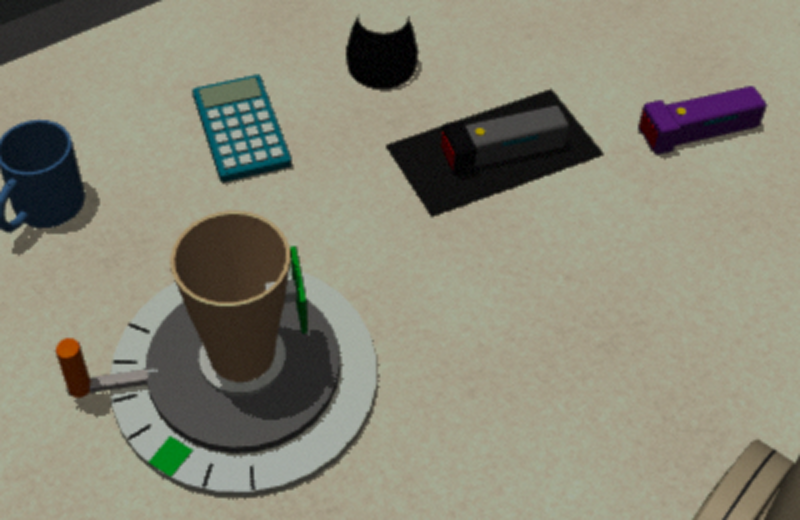

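The crop confirms that the grey body with black head and red window, on the black mat, is the one meant. The purple one is a look-alike. I'll move towards the knob, passing over the mat.

```bash
cat >> h.py <<'E'
def go(x,y,z,head):
    o=manip.get_obs();p=o['position'];M=R.from_quat(o['ee_rot']).as_matrix()
    th=np.degrees(np.arctan2(M[1,0],M[0,0]))
    print('t',round(o['clock'],2),'pos',np.round(p,4),'head',round(th,1),'down',np.round(M[:,2],3))
    d=(np.array([x,y,z])-p)*100
    print('slide cm',np.round(M.T@d,2),'yaw',round(np.radians(-((head-th+180)%360-180)),3))
    a=np.radians(head);M2=np.array([[np.cos(a),np.sin(a),0],[np.sin(a),-np.cos(a),0],[0,0,-1]])
    print('slide after yaw',np.round(M2.T@d,2))
E
python3 -m jog '[{"grip":-1,"slide":[4.1,-2.6,0],"yaw":0},{"grip":-1,"slide":[4.1,-2.6,0],"yaw":0},{"grip":-1,"slide":[4.1,-2.6,0],"yaw":0},{"grip":-1,"slide":[4.1,-2.6,0],"yaw":0},{"grip":-1,"slide":[4.1,-2.6,0],"yaw":0}]' 40
python3 -m jog '[{"grip":-1,"slide":[4.1,-2.6,0],"yaw":0},{"grip":-1,"slide":[4.1,-2.6,0],"yaw":0},{"grip":-1,"slide":[4.1,-2.6,0],"yaw":0},{"grip":-1,"slide":[4.1,-2.6,0],"yaw":0},{"grip":-1,"slide":[4.1,-2.6,0],"yaw":0}]'
python3 - <<'E'
from h import *
go(.529,.268,.303,66.9)
k=manip.calibration('wrist');im=manip.camera('wrist');cv2.imwrite('pics/w1.png',im)
np.save('k1.npy',k,allow_pickle=True)
M=R.from_quat(manip.get_obs()['ee_rot']).as_matrix();T=np.linalg.inv(k['camera_from_world'])
print('cam in tool',M.T@(T[:3,3]-manip.get_obs()['position']))
for t in ['scanner','mat']:
    for r in manip.masks_of(t,'wrist')[:2]: print(t,r['conf'],r['centre'])
E
```

```text
clock: 2.2
position: [0.3268, -0.4238, 0.3042]
ee_rot: [0.992, 0.13, 0.0, 0.0]
ft_force: [1.1, -0.0, -0.0]
grip_width: 0.998
grasp_force: 0.0
clock: 2.7
position: [0.4913, -0.2454, 0.3042]
ee_rot: [0.992, 0.13, 0.0, 0.0]
ft_force: [0.3, -1.9, -0.1]
grip_width: 0.998
grasp_force: 0.0
t 2.7 pos [ 0.4913 -0.2454  0.3042] head 14.9 down [ 0.001 -0.001 -1.   ]
slide cm [ 16.87 -48.63   0.1 ] yaw -0.907
slide after yaw [ 48.7  -16.67   0.12]
cam in tool [ 0.06704557  0.00710386 -0.06989091]
scanner 0.92 [331.0, 123.1]
scanner 0.8 [502.5, 275.4]
mat 0.9 [331.3, 97.5]
```

View pics/w1.png

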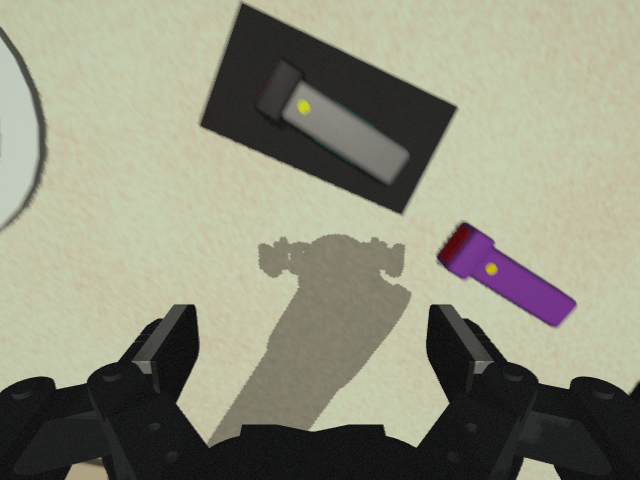

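The wrist picture shows the mat corners at about (241,3), (457,107), (402,213) and (201,125). The scanner's head is at (281,91), with its front towards (269,85), and its back end is at (397,170).

```bash
python3 - <<'E'
from h import *
k=np.load('k1.npy',allow_pickle=True).item()
im=cv2.imread('pics/w1.png')
m=ray(k,[(241,3),(457,107),(402,213),(201,125)],.004);print('mat',m.mean(0),np.degrees(np.arctan2(*(m[0]-m[1])[1::-1])),np.linalg.norm(m[0]-m[1]))
# body top corners (front-left, front-right, back-left, back-right)
b=ray(k,[(305,82),(283,118),(410,152),(391,184)],.042)
f=(b[0]+b[1])/2;r=(b[2]+b[3])/2;d=f-r;L=np.linalg.norm(d);print('len',L,'width',np.linalg.norm(b[0]-b[1]),np.linalg.norm(b[2]-b[3]))
a=np.arctan2(d[1],d[0]);print('head',np.degrees(a),'origin',r+d/L*.067)
E
python3 -m jog '[{"grip":-1,"slide":[1.53,-4.42,0],"yaw":0},{"grip":-1,"slide":[1.53,-4.42,0],"yaw":0},{"grip":-1,"slide":[1.53,-4.42,0],"yaw":0},{"grip":-1,"slide":[1.53,-4.42,0],"yaw":0},{"grip":-1,"slide":[1.53,-4.42,0],"yaw":0},{"grip":-1,"slide":[1.53,-4.42,0],"yaw":0}]' 
python3 -m jog '[{"grip":-1,"slide":[1.53,-4.42,0],"yaw":0},{"grip":-1,"slide":[1.53,-4.42,0],"yaw":0},{"grip":-1,"slide":[1.53,-4.42,0],"yaw":0},{"grip":-1,"slide":[1.53,-4.42,0],"yaw":0},{"grip":-1,"slide":[1.53,-4.42,0],"yaw":0}]' 
python3 -m jog '[{"grip":-1,"slide":[0,0,0],"yaw":-0.13},{"grip":-1,"slide":[0,0,0],"yaw":-0.13},{"grip":-1,"slide":[0,0,0],"yaw":-0.13},{"grip":-1,"slide":[0,0,0],"yaw":-0.13},{"grip":-1,"slide":[0,0,0],"yaw":-0.13},{"grip":-1,"slide":[0,0,0],"yaw":-0.13},{"grip":-1,"slide":[0,0,0],"yaw":-0.13}]'
python3 - <<'E'
from h import *
k=manip.calibration('wrist');im=manip.camera('wrist');cv2.imwrite('pics/w2.png',im)
np.save('k2.npy',k,allow_pickle=True)
go(.529,.268,.119,66.9)
for t in ['lever_knob']:
    for r in manip.masks_of(t,'wrist')[:2]: print(t,r['conf'],r['centre'])
E
```

```text
mat [ 0.56828166 -0.23984912  0.004     ] 81.39023508949775 0.2072964018013171
len 0.1043610019977825 width 0.032764701895143605 0.030368662113051916
head 73.63761963063908 origin [ 0.56174669 -0.24470241  0.042     ]
clock: 3.45
position: [0.5104, 0.0335, 0.3042]
ee_rot: [0.992, 0.129, 0.0, 0.001]
ft_force: [0.3, -0.4, 0.4]
grip_width: 1.0
grasp_force: 0.0
clock: 3.95
position: [0.5281, 0.2666, 0.304]
ee_rot: [0.992, 0.129, 0.0, 0.0]
ft_force: [0.7, 0.5, 1.0]
grip_width: 1.004
grasp_force: 0.0
clock: 4.65
position: [0.5281, 0.2648, 0.3038]
ee_rot: [0.833, 0.554, -0.0, 0.0]
ft_force: [-0.0, -0.5, -0.5]
grip_width: 0.997
grasp_force: 0.0
t 4.7 pos [0.5281 0.2648 0.3037] head 67.7 down [ 0.    -0.001 -1.   ]
slide cm [ 0.34 -0.05 18.47] yaw 0.015
slide after yaw [ 0.33 -0.04 18.47]
lever_knob 0.92 [310.4, 342.3]
```

View pics/w2.png

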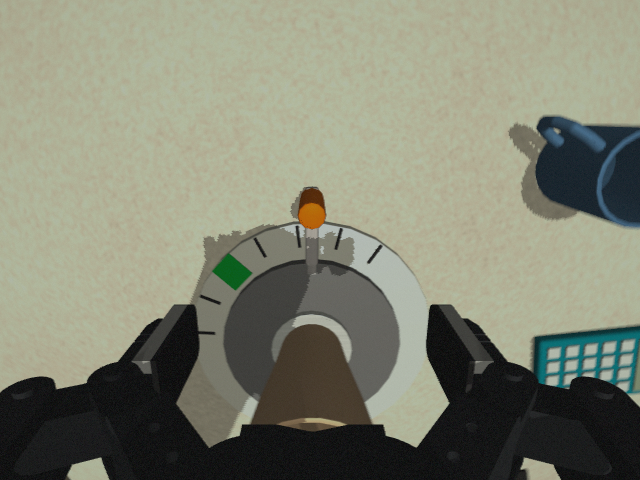

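The wrist view shows the knob top at (312,216), the green mark at (233,272) and the white base ring.

Run:
```python
from h import *
from scipy.optimize import least_squares
k=np.load('k2.npy',allow_pickle=True).item()
kn=ray(k,(312,216),.087)[0];g=ray(k,(232.5,272),.012)[0]
P=ray(k,[(312,222),(260,236),(222,268),(365,233),(402,266),(427,330)],.012)
s=least_squares(lambda q:np.hypot(P[:,0]-q[0],P[:,1]-q[1])-.125,[.47,.13]);a=s.x
print('knob',kn,'mark',g,'axis',a,s.fun)
for n,q in (('knob',kn),('mark',g)): d=q[:2]-a;print(n,np.hypot(*d),np.degrees(np.arctan2(d[1],d[0])))
go(kn[0],kn[1],.119,66.9)
```

```text
knob [0.52916899 0.267421   0.087     ] mark [0.42698069 0.22791462 0.012     ] axis [0.46949181 0.12691814] [ 0.00313867 -0.00060773 -0.00511403  0.0031801  -0.00250696 -0.00349613]
knob 0.15265130518016115 66.98712862025153
mark 0.10957866949278794 112.82704335684384
t 4.75 pos [0.5281 0.265  0.3037] head 67.1 down [-0.    -0.001 -1.   ]
slide cm [ 0.28  0.   18.47] yaw 0.004
slide after yaw [2.700e-01 1.000e-02 1.847e+01]
```

```bash
python3 -m jog '[{"grip":-1,"slide":[0.25,0,4],"yaw":0},{"grip":-1,"slide":[0,0,4.5],"yaw":0},{"grip":-1,"slide":[0,0,4.5],"yaw":0},{"grip":-1,"slide":[0,0,3.5],"yaw":0},{"grip":-1,"slide":[0,0,2],"yaw":0},{"grip":1,"slide":[0,0,0],"yaw":0},{"grip":1,"slide":[0,0,0],"yaw":0},{"grip":1,"slide":[0,0,0],"yaw":0}]' 25
python3 -m jog '[{"grip":1,"slide":[0,0,0],"yaw":0},{"grip":1,"slide":[0,0,0],"yaw":0},{"grip":1,"slide":[0,0,0],"yaw":0},{"grip":1,"slide":[0,0,0],"yaw":0}]'
python3 - <<'E'
from h import *
go(.529,.2675,.119,66.9)
E
```

```text
clock: 5.55
position: [0.5294, 0.2688, 0.1206]
ee_rot: [0.834, 0.552, 0.001, 0.0]
ft_force: [0.1, 0.7, -0.2]
grip_width: 0.514
grasp_force: 0.0
clock: 5.95
position: [0.5291, 0.2687, 0.1202]
ee_rot: [0.834, 0.552, 0.001, 0.0]
ft_force: [-0.7, -1.2, 6.8]
grip_width: 0.249
grasp_force: 25.3
t 5.95 pos [0.5291 0.2687 0.1202] head 67.1 down [ 0.002  0.    -1.   ]
slide cm [-0.12  0.04  0.12] yaw 0.003
slide after yaw [-0.12  0.04  0.12]
```

```bash
python3 -m jog '[{"grip":1,"slide":[-0.05,-1.22,0],"yaw":-0.082},{"grip":1,"slide":[-0.05,-1.22,0],"yaw":-0.082},{"grip":1,"slide":[-0.05,-1.22,0],"yaw":-0.082},{"grip":1,"slide":[-0.05,-1.22,0],"yaw":-0.082},{"grip":1,"slide":[-0.05,-1.22,0],"yaw":-0.082}]'
python3 -m jog '[{"grip":1,"slide":[-0.05,-1.22,0],"yaw":-0.082},{"grip":1,"slide":[-0.05,-1.22,0],"yaw":-0.082},{"grip":1,"slide":[-0.05,-1.22,0],"yaw":-0.082},{"grip":1,"slide":[-0.05,-1.22,0],"yaw":-0.082},{"grip":1,"slide":[-0.05,-1.22,0],"yaw":-0.082},{"grip":1,"slide":[0,0,0],"yaw":0},{"grip":1,"slide":[0,0,0],"yaw":0}]'
python3 - <<'E'
from h import *
a=np.radians(113.7);ax=np.array([.4703,.1295])
go(*(ax+.15*np.array([np.cos(a),np.sin(a)])),.119,113.7)
im=manip.camera('side');cv2.imwrite('pics/s2.png',cv2.resize(im[270:430,130:390],None,fx=3,fy=3,interpolation=2))
E
```

```text
clock: 6.45
position: [0.4694, 0.2809, 0.1202]
ee_rot: [0.703, 0.712, 0.001, 0.001]
ft_force: [0.1, -0.6, 7.2]
grip_width: 0.25
grasp_force: 25.6
clock: 7.15
position: [0.4096, 0.2684, 0.1202]
ee_rot: [0.544, 0.839, 0.001, 0.0]
ft_force: [-3.3, 1.1, 9.6]
grip_width: 0.251
grasp_force: 25.8
t 7.15 pos [0.4096 0.2684 0.1202] head 114.1 down [ 0.001  0.001 -1.   ]
slide cm [-0.16 -0.03  0.12] yaw 0.007
slide after yaw [-0.16 -0.02  0.12]
```

View pics/s2.png

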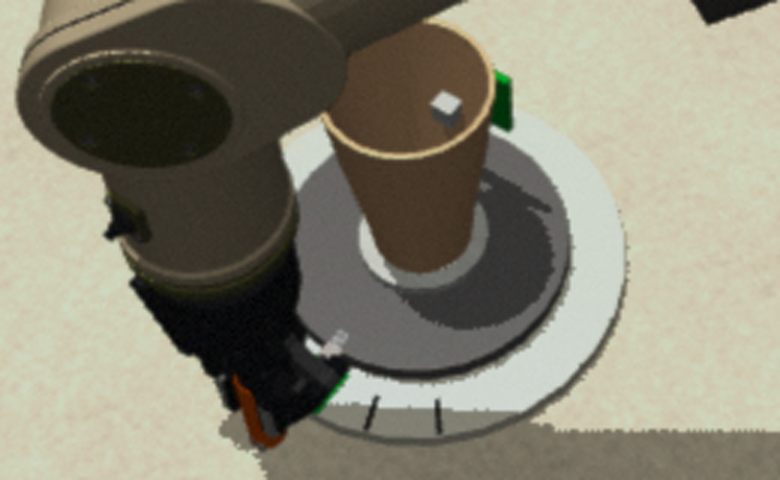

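The view shows the knob held at the green mark, with the socket clear. I'll open, lift and check.

```bash
python3 -m jog '[{"grip":-0.2,"slide":[0,0,0],"yaw":0},{"grip":-0.2,"slide":[0,0,0],"yaw":0},{"grip":-0.2,"slide":[0,0,0],"yaw":0},{"grip":-0.2,"slide":[0,0,-3],"yaw":0},{"grip":-0.2,"slide":[0,0,-4.5],"yaw":0},{"grip":-1,"slide":[0,0,-4.5],"yaw":0},{"grip":-1,"slide":[0,0,-4.5],"yaw":0},{"grip":-1,"slide":[0,0,-4.5],"yaw":0}]'
python3 - <<'E'
from h import *
k=manip.calibration('wrist');im=manip.camera('wrist');cv2.imwrite('pics/w3.png',im)
H,S,V=cv2.split(cv2.cvtColor(im,cv2.COLOR_BGR2HSV))
m=((H<16)&(S>190)&(V>90)).astype(np.uint8);n,l,st,ce=cv2.connectedComponentsWithStats(m)
for i in range(1,n):
    if st[i,4]>25:print('orange',st[i],ce[i],ray(k,ce[i],.087))
m=((H>50)&(H<75)&(S>180)&(V>60)).astype(np.uint8);n,l,st,ce=cv2.connectedComponentsWithStats(m)
for i in range(1,n):
    if st[i,4]>25:print('green',st[i],ce[i],ray(k,ce[i],.012))
go(.535,-.24,.32,73)
E
```

```text
clock: 8.0
position: [0.4094, 0.2673, 0.3306]
ee_rot: [0.544, 0.839, -0.0, 0.0]
ft_force: [0.3, 0.1, 0.3]
grip_width: 1.001
grasp_force: 0.0
orange [301 199  25  25 368] [313.13586957 212.60597826] [[0.41037771 0.26664769 0.087     ]]
green [300 221   7  28 164] [302.71341463 234.00609756] [[0.41741402 0.22512858 0.012     ]]
green [319 221   6  28 144] [321.36805556 234.61805556] [[0.4353644  0.23241942 0.012     ]]
t 8.05 pos [0.4107 0.2694 0.3372] head 114.1 down [ 0.007  0.003 -1.   ]
slide cm [-51.57  -9.5    1.65] yaw 0.718
slide after yaw [-45.08  26.78   1.72]
```

View pics/w3.png

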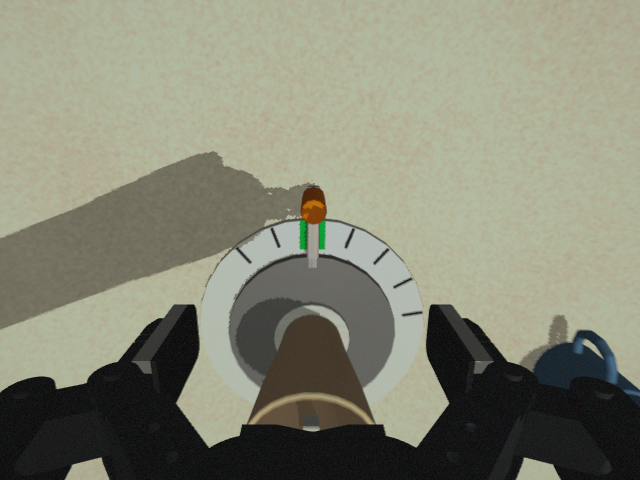

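The green shows evenly on both sides of the lever (302 and 321 px, lever at 313), so the turntable is on the mark. Next is the scanner.

```bash
python3 -m jog '[{"grip":-1,"slide":[-4.7,-0.9,0],"yaw":0},{"grip":-1,"slide":[-4.7,-0.9,0],"yaw":0},{"grip":-1,"slide":[-4.7,-0.9,0],"yaw":0},{"grip":-1,"slide":[-4.7,-0.9,0],"yaw":0},{"grip":-1,"slide":[-4.7,-0.9,0],"yaw":0},{"grip":-1,"slide":[-4.7,-0.9,0],"yaw":0}]'
python3 -m jog '[{"grip":-1,"slide":[-4.7,-0.9,0],"yaw":0},{"grip":-1,"slide":[-4.7,-0.9,0],"yaw":0},{"grip":-1,"slide":[-4.7,-0.9,0],"yaw":0},{"grip":-1,"slide":[-4.7,-0.9,0],"yaw":0},{"grip":-1,"slide":[-4.7,-0.9,0],"yaw":0},{"grip":-1,"slide":[-4.7,-0.9,0],"yaw":0}]'
python3 -m jog '[{"grip":-1,"slide":[0,0,1],"yaw":0.14},{"grip":-1,"slide":[0,0,2],"yaw":0.14},{"grip":-1,"slide":[0,0,2],"yaw":0.14},{"grip":-1,"slide":[0,0,2],"yaw":0.14},{"grip":-1,"slide":[0,0,1],"yaw":0.14},{"grip":-1,"slide":[0,0,0],"yaw":0}]'
python3 - <<'E'
from h import *
k=manip.calibration('wrist');im=manip.camera('wrist');cv2.imwrite('pics/w4.png',im)
np.save('k4.npy',k,allow_pickle=True)
go(.5617,-.2447,.082,73.6)
E
```

```text
clock: 8.65
position: [0.4754, -0.0143, 0.3291]
ee_rot: [0.544, 0.839, -0.001, 0.001]
ft_force: [0.6, 1.0, 0.3]
grip_width: 1.0
grasp_force: 0.0
clock: 9.25
position: [0.5412, -0.2939, 0.3285]
ee_rot: [0.544, 0.839, -0.0, -0.0]
ft_force: [0.1, -0.2, 1.0]
grip_width: 1.002
grasp_force: 0.0
clock: 9.85
position: [0.5404, -0.2915, 0.2472]
ee_rot: [0.8, 0.601, -0.001, -0.001]
ft_force: [0.4, 0.2, -0.2]
grip_width: 1.005
grasp_force: 0.0
t 9.9 pos [ 0.5409 -0.2916  0.2484] head 74.1 down [-0.001  0.    -1.   ]
slide cm [ 5.08  0.74 16.64] yaw 0.009
slide after yaw [ 5.09  0.67 16.64]
```

View pics/w4.png

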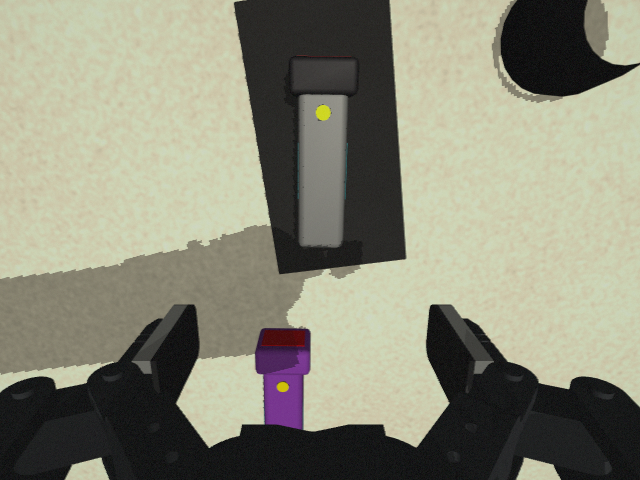

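The wrist view shows the scanner's body from (324,96) at the front to (320.5,245) at the back, upright in the picture and so nearly aligned. The mat's near corners are (280,273) and (405,258).

Run:
```python
from h import *
k=np.load('k4.npy',allow_pickle=True).item()
b=ray(k,[(299,96),(348,96),(299.5,244),(342,244)],.042)
f=(b[0]+b[1])/2;r=(b[2]+b[3])/2;d=f-r;L=np.linalg.norm(d);print('len',L,'width',np.linalg.norm(b[0]-b[1]),np.linalg.norm(b[2]-b[3]))
a=np.arctan2(d[1],d[0]);o=r+d/L*(.067+(L-.112)/2);print('head',np.degrees(a),'origin',o)
m=ray(k,[(280,273),(405,258)],.004);e=m[1]-m[0];h=np.arctan2(e[1],e[0])+np.pi/2
print('mat',m.mean(0)[:2]+.105*np.array([np.cos(h),np.sin(h)]),np.degrees(h),np.linalg.norm(e))
go(o[0],o[1],.082,np.degrees(a))
```

```text
len 0.10324947191636122 width 0.03251702608629208 0.0314632429835042
head 73.18607404672974 origin [ 0.55970328 -0.24802455  0.042     ]
mat [ 0.56728731 -0.24003617] 81.20383775129858 0.1076741741489293
t 9.9 pos [ 0.5409 -0.2916  0.2484] head 74.1 down [-0.001  0.    -1.   ]
slide cm [ 4.71  0.64 16.64] yaw 0.017
slide after yaw [ 4.72  0.54 16.64]
```

```bash
python3 -m jog '[{"grip":-1,"slide":[2.4,0.3,3],"yaw":0.015},{"grip":-1,"slide":[2.4,0.3,3.6],"yaw":0},{"grip":-1,"slide":[0,0,4],"yaw":0},{"grip":-1,"slide":[0,0,3],"yaw":0},{"grip":-1,"slide":[0,0,2],"yaw":0},{"grip":-1,"slide":[0,0,1],"yaw":0},{"grip":1,"slide":[0,0,0],"yaw":0},{"grip":1,"slide":[0,0,0],"yaw":0}]' 50
python3 -m jog '[{"grip":1,"slide":[0,0,0],"yaw":0},{"grip":1,"slide":[0,0,0],"yaw":0},{"grip":1,"slide":[0,0,0],"yaw":0},{"grip":1,"slide":[0,0,0],"yaw":0}]'
python3 - <<'E'
from h import *
go(.5608,-.0763,.2,113.7)
E
```

```text
clock: 10.7
position: [0.5613, -0.2476, 0.0843]
ee_rot: [0.803, 0.596, 0.0, 0.001]
ft_force: [-0.4, 1.0, 0.4]
grip_width: 0.69
grasp_force: 0.0
clock: 11.1
position: [0.5612, -0.2477, 0.0844]
ee_rot: [0.803, 0.596, 0.0, 0.001]
ft_force: [-0.4, 0.4, 6.9]
grip_width: 0.387
grasp_force: 51.2
t 11.1 pos [ 0.5612 -0.2477  0.0844] head 73.1 down [ 0.002 -0.001 -1.   ]
slide cm [ 16.38  -4.99 -11.58] yaw -0.708
slide after yaw [ 15.71   6.85 -11.56]
```

```bash
python3 -m jog '[{"grip":1,"slide":[0,0,-1],"yaw":0},{"grip":1,"slide":[0,0,-2],"yaw":0},{"grip":1,"slide":[0,0,-3],"yaw":0},{"grip":1,"slide":[0,0,-2.5],"yaw":0},{"grip":1,"slide":[0,0,-1.3],"yaw":0}]'
python3 -m jog '[{"grip":1,"slide":[0,0,0],"yaw":-0.09},{"grip":1,"slide":[0,0,0],"yaw":-0.09},{"grip":1,"slide":[0,0,0],"yaw":-0.09},{"grip":1,"slide":[0,0,0],"yaw":-0.09},{"grip":1,"slide":[0,0,0],"yaw":-0.09},{"grip":1,"slide":[0,0,0],"yaw":-0.09},{"grip":1,"slide":[0,0,0],"yaw":-0.09},{"grip":1,"slide":[0,0,0],"yaw":-0.078}]'
python3 - <<'E'
from h import *
go(.5608,-.0763,.1824,113.7)
E
```

```text
clock: 11.6
position: [0.5611, -0.2474, 0.1837]
ee_rot: [0.803, 0.596, 0.001, 0.001]
ft_force: [1.1, -0.8, -2.4]
grip_width: 0.394
grasp_force: 50.2
clock: 12.4
position: [0.5601, -0.2474, 0.1805]
ee_rot: [0.546, 0.838, -0.0, -0.0]
ft_force: [-0.3, 0.2, -1.7]
grip_width: 0.392
grasp_force: 50.1
t 12.4 pos [ 0.5601 -0.2474  0.1805] head 113.9 down [-0.001  0.    -1.   ]
slide cm [15.62  6.99 -0.18] yaw 0.003
slide after yaw [15.64  6.94 -0.19]
```

```bash
python3 -m jog '[{"grip":1,"slide":[2,1,0],"yaw":0},{"grip":1,"slide":[3,1.4,0],"yaw":0},{"grip":1,"slide":[3.6,1.6,0],"yaw":0},{"grip":1,"slide":[3.5,1.5,0],"yaw":0},{"grip":1,"slide":[2.5,1,-0.1],"yaw":0},{"grip":1,"slide":[1,0.5,-0.1],"yaw":0},{"grip":1,"slide":[0,0,0],"yaw":0},{"grip":1,"slide":[0,0,0],"yaw":0}]'
python3 - <<'E'
from h import *
go(.5608,-.0763,.1824,113.7)
c=manip.camera('side');s=manip.camera('scene')
A=cv2.resize(c[170:370,230:430],(400,400),interpolation=2);B=cv2.resize(s[150:290,250:390],(400,400),interpolation=2)
cv2.imwrite('pics/ss.png',np.hstack([A,B]));cv2.imwrite('pics/side5.png',c)
for n in ('scene','side'):
    k=manip.calibration(n);print(n,np.round(px(k,[[.4945,.0748,.122],[.5347,-.0168,.122],[.5874,-.1368,.122]]),1).tolist())
E
```

```text
clock: 13.2
position: [0.562, -0.0781, 0.1827]
ee_rot: [0.548, 0.837, -0.0, 0.0]
ft_force: [-0.1, -1.1, -3.0]
grip_width: 0.392
grasp_force: 50.1
t 13.2 pos [ 0.562  -0.0781  0.1827] head 113.6 down [-0.    -0.001 -1.   ]
slide cm [ 0.21 -0.04  0.03] yaw -0.002
slide after yaw [ 0.21 -0.04  0.03]
scene [[321.5, 201.8], [315.9, 224.1], [307.7, 256.7]]
side [[287.5, 295.5], [318.3, 260.1], [354.4, 218.6]]
```

View pics/ss.png

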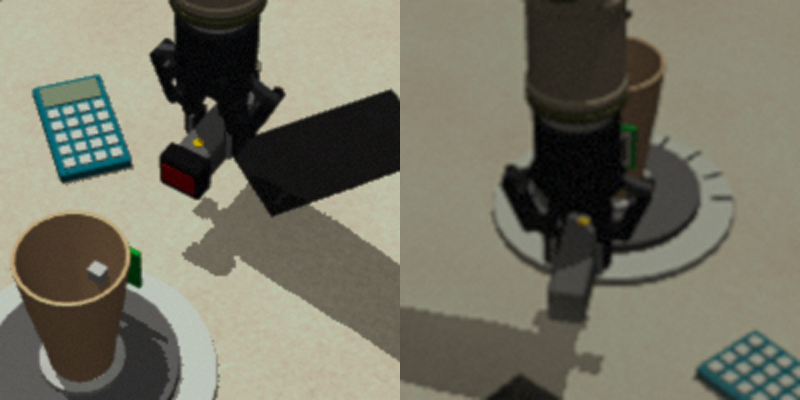

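Left crop (side camera): the red window is at (320,260), against a predicted (318,260). I'll check the plate corners the same way.

Run:
```python
from h import *
ax=np.array([.4705,.1294])
k=manip.calibration('side');im=cv2.imread('pics/side5.png')
H,S,V=cv2.split(cv2.cvtColor(im,cv2.COLOR_BGR2HSV))
m=((H>50)&(H<75)&(S>150)&(V>40)).astype(np.uint8);n,l,st,ce=cv2.connectedComponentsWithStats(m)
for i in range(1,n):
    if st[i,4]>25:print('green',st[i][:4],ce[i])
for h in (-69.3,-66.3,-63.3):
    u=np.array([np.cos(np.radians(h)),np.sin(np.radians(h))]);v=np.array([-u[1],u[0]])
    P=[[*(ax+.0585*u+s*.03*v),z] for s in(-1,1) for z in (.097,.147)]
    print(h,np.round(px(k,P),1).tolist())
```

```text
green [294 294   6  19] [296.96385542 303.48192771]
green [231 393  15  15] [238.05747126 399.93103448]
-69.3 [[302.3, 313.1], [301.5, 295.9], [276.3, 297.4], [274.6, 280.2]]
-66.3 [[301.4, 311.7], [300.6, 294.6], [274.4, 297.3], [272.7, 280.0]]
-63.3 [[300.5, 310.4], [299.6, 293.2], [272.6, 297.1], [270.8, 279.9]]
```

Both match to within about 2 px. I'll nudge it 3 mm forward and hold.

```bash
python3 -m jog '[{"grip":1,"slide":[0.3,0,0],"yaw":0},{"grip":1,"slide":[0,0,0],"yaw":0},{"grip":1,"slide":[0,0,0],"yaw":0},{"grip":1,"slide":[0,0,0],"yaw":0},{"grip":1,"slide":[0,0,0],"yaw":0},{"grip":1,"slide":[0,0,0],"yaw":0},{"grip":1,"slide":[0,0,0],"yaw":0},{"grip":1,"slide":[0,0,0],"yaw":0}]'
python3 -m jog '[{"grip":1,"slide":[0,0,0],"yaw":0},{"grip":1,"slide":[0,0,0],"yaw":0},{"grip":1,"slide":[0,0,0],"yaw":0},{"grip":1,"slide":[0,0,0],"yaw":0},{"grip":1,"slide":[0,0,0],"yaw":0},{"grip":1,"slide":[0,0,0],"yaw":0},{"grip":1,"slide":[0,0,0],"yaw":0},{"grip":1,"slide":[0,0,0],"yaw":0}]'
python3 -m jog '[{"grip":1,"slide":[0,0,0],"yaw":0},{"grip":1,"slide":[0,0,0],"yaw":0},{"grip":1,"slide":[0,0,0],"yaw":0},{"grip":1,"slide":[0,0,0],"yaw":0},{"grip":1,"slide":[0,0,0],"yaw":0},{"grip":1,"slide":[0,0,0],"yaw":0}]'
python3 - <<'E'
from h import *
go(.567,-.240,.1,81.3)
E
```

```text
clock: 14.1
position: [0.5608, -0.0736, 0.1829]
ee_rot: [0.547, 0.837, -0.0, 0.0]
ft_force: [-0.3, -0.1, -2.3]
grip_width: 0.392
grasp_force: 50.1
clock: 14.9
position: [0.5608, -0.0736, 0.1829]
ee_rot: [0.547, 0.837, -0.0, 0.0]
ft_force: [-0.4, 0.2, -1.9]
grip_width: 0.387
grasp_force: 50.1
clock: 15.5
position: [0.5608, -0.0737, 0.1829]
ee_rot: [0.547, 0.837, -0.0, 0.0]
ft_force: [0.3, 0.2, -2.6]
grip_width: 0.395
grasp_force: 50.1
t 15.5 pos [ 0.5608 -0.0737  0.1829] head 113.7 down [ 0. -0. -1.]
slide cm [-15.48  -6.11   8.29] yaw 0.565
slide after yaw [-16.35   3.13   8.29]
```

```bash
python3 -m jog '[{"grip":1,"slide":[-1.5,-0.6,0],"yaw":0},{"grip":1,"slide":[-3,-1.2,0],"yaw":0},{"grip":1,"slide":[-3.5,-1.4,0],"yaw":0},{"grip":1,"slide":[-3.5,-1.4,0],"yaw":0},{"grip":1,"slide":[-2.5,-1,0],"yaw":0},{"grip":1,"slide":[-1.5,-0.5,0],"yaw":0}]'
python3 -m jog '[{"grip":1,"slide":[0,0,0],"yaw":0.08},{"grip":1,"slide":[0,0,0],"yaw":0.08},{"grip":1,"slide":[0,0,0],"yaw":0.08},{"grip":1,"slide":[0,0,0],"yaw":0.08},{"grip":1,"slide":[0,0,0],"yaw":0.08},{"grip":1,"slide":[0,0,0],"yaw":0.08},{"grip":1,"slide":[0,0,0],"yaw":0.085},{"grip":1,"slide":[0,0,0],"yaw":0}]'
python3 - <<'E'
from h import *
go(.567,-.240,.0844,81.3)
E
```

```text
clock: 16.1
position: [0.5663, -0.2443, 0.1825]
ee_rot: [0.549, 0.836, -0.001, 0.0]
ft_force: [0.3, 0.3, -2.3]
grip_width: 0.39
grasp_force: 50.1
clock: 16.9
position: [0.5673, -0.2397, 0.183]
ee_rot: [0.759, 0.651, 0.0, 0.0]
ft_force: [0.2, 0.4, -1.6]
grip_width: 0.391
grasp_force: 50.1
t 16.9 pos [ 0.5673 -0.2397  0.183 ] head 81.3 down [ 0. -0. -1.]
slide cm [-0.03 -0.02  9.86] yaw -0.001
slide after yaw [-0.03 -0.02  9.86]
```

Lower most of the way first, then the last centimetre slowly.

```bash
python3 -m jog '[{"grip":1,"slide":[0,0,2],"yaw":0},{"grip":1,"slide":[0,0,3],"yaw":0},{"grip":1,"slide":[0,0,2.5],"yaw":0},{"grip":1,"slide":[0,0,1],"yaw":0},{"grip":1,"slide":[0,0,0.5],"yaw":0},{"grip":1,"slide":[0,0,0.4],"yaw":0},{"grip":1,"slide":[0,0,0.2],"yaw":0},{"grip":1,"slide":[0,0,0],"yaw":0}]'
python3 -m jog '[{"grip":1,"slide":[0,0,0.1],"yaw":0},{"grip":1,"slide":[0,0,0.1],"yaw":0},{"grip":1,"slide":[0,0,0],"yaw":0}]'
```

```text
clock: 17.7
position: [0.5675, -0.2402, 0.0876]
ee_rot: [0.759, 0.651, 0.0, 0.001]
ft_force: [-0.4, -0.4, -2.2]
grip_width: 0.391
grasp_force: 50.1
clock: 18.0
position: [0.5671, -0.2402, 0.085]
ee_rot: [0.759, 0.651, -0.0, 0.0]
ft_force: [-0.3, -0.0, -1.5]
grip_width: 0.387
grasp_force: 50.1
```

```bash
python3 -m jog '[{"grip":1,"slide":[0,0,0.1],"yaw":0},{"grip":1,"slide":[0,0,0],"yaw":0}]'
```

```text
clock: 18.2
position: [0.5673, -0.2401, 0.0844]
ee_rot: [0.759, 0.651, -0.0, 0.0]
ft_force: [-2.6, 0.3, 3.9]
grip_width: 0.391
grasp_force: 50.7
```

It touches the mat: the vertical force went from -2 to +4 N. I'll release gently and lift.

```bash
python3 -m jog '[{"grip":0,"slide":[0,0,0],"yaw":0},{"grip":-0.3,"slide":[0,0,0],"yaw":0},{"grip":-1,"slide":[0,0,0],"yaw":0},{"grip":-1,"slide":[0,0,0],"yaw":0},{"grip":-1,"slide":[0,0,0],"yaw":0},{"grip":-1,"slide":[0,0,0],"yaw":0}]'
python3 -m jog '[{"grip":-1,"slide":[0,0,-1],"yaw":0},{"grip":-1,"slide":[0,0,-3],"yaw":0},{"grip":-1,"slide":[0,0,-4],"yaw":0},{"grip":-1,"slide":[0,0,-4],"yaw":0},{"grip":-1,"slide":[-2,0,-4],"yaw":0},{"grip":-1,"slide":[-3,0,-3],"yaw":0},{"grip":-1,"slide":[-3,0,0],"yaw":0},{"grip":-1,"slide":[0,0,0],"yaw":0}]'
python3 - <<'E'
from h import *
w=manip.camera('wrist');s=manip.camera('side')
cv2.imwrite('pics/end.png',np.hstack([cv2.resize(w,(400,300)),cv2.resize(s[170:440,130:490],(400,300))]))
E
```

```text
clock: 18.8
position: [0.5671, -0.2401, 0.0839]
ee_rot: [0.759, 0.651, 0.0, 0.0]
ft_force: [-0.6, 0.3, -0.2]
grip_width: 1.0
grasp_force: 0.0
clock: 19.6
position: [0.5535, -0.3245, 0.2753]
ee_rot: [0.761, 0.649, -0.001, 0.001]
ft_force: [-0.9, 0.6, -0.9]
grip_width: 1.0
grasp_force: 0.0
```

View pics/end.png

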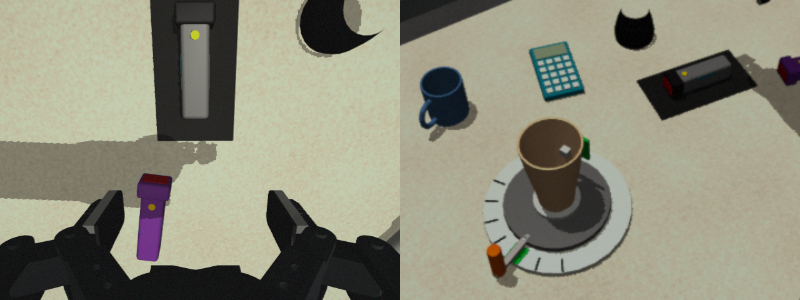

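The scanner lies flat and centred on the mat, the lever is on the green mark, and the mug, calculator and cover have not moved.

```bash
python3 -c "
from workcell import manip
print(manip.hand_in())"
```

```text
the job is handed in; nothing more can be done
None
```

The job is handed in at about 20 s of the 58 s limit: the lever is on the green mark, the label was scanned from about 10 cm and held for over 2 s, and the scanner is back on the middle of its mat with nothing else disturbed.

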